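Close the loaded test box, slide it to the test position and clamp it

TASK

The test box standing in its taped loading position is loaded: lower the white lid gently onto it, without dropping it, so that it sits fully down all round while the box stays in that position. Then slide the closed box along the bench, without lifting or tipping it, until it stands squarely in the middle of the other taped rectangle, the one with the clamp, and swing the clamp arm down until its pad rests on the lid. Leave the other things on the bench where they are.

Things in the scene. Friction and masses are not known exactly. Their poses are not given: they have to be found in the camera images.
- box: the test box: dark steel, open on top, 150 (x) x 120 (y) x 50 mm high, 4 mm walls, about 0.75 kg, loose on the bench top, with a finned power module already inside (nothing inside stands higher than 40 mm). Origin: centre of its underside; z up.
- lid: its lid: loose white plate, 163 (x) x 133 (y) x 4 mm, 0.22 kg, lying flat. A skirt (10 mm deep, 3 mm thick, 157 x 127 mm inside) below it goes over the outside of the box, 3.5 mm play each side, either way round. Origin: centre of the skirt's lower edge; the plate's top is 14 mm above it. Seated on the box: origin 40 mm above the box's origin, top 54 mm above the bench.
- lid_grip (a point): centre of the lid's handle, 47 mm above the lid's origin: a bar along the lid's x, 58 mm long, 14 mm wide (y), 12 mm thick (z), standing on two posts with 28 mm free beneath it
- load_mark: the loading position: a rectangle of flat white tape on the bench with nothing standing behind it, clear inside 162 (x) x 132 (y) mm, tape 12 mm wide; the box starts in it. Origin: its centre, at bench height
- station: the test position: the same tape rectangle with a steel clamp bracket (60 mm wide, 92 mm high) standing just beyond its far side. Origin: the centre of the rectangle, at bench height; its x runs from there to the bracket. The box belongs here with its centre on this origin and its long side along this x (either way round).
- clamp_hinge (a point): axis of the clamp arm: on the bracket, 130 mm along the station's x from its origin and 78 mm above the bench; the axis lies along the station's y
- clamp (a joint): angle of the clamp arm (rad). 0: the arm is level and points from the hinge to the station's origin, its pad just touching the top of a seated lid. It grows as the arm swings up and back: about 1.5 is upright. Limits -0.12 and 1.7. Stays where left above 0.8, below that it sinks by its weight; 3 N moves it.
- clamp_grip (a point): centre of the round black grip at the free end of the clamp arm: a disc of 30 mm diameter, 24 mm long along the station's y (pinch it across its flat ends). It lies 75 mm from the hinge along the arm and 10 mm to the arm's upper side: with the arm down, 75 mm from the hinge towards the station's origin and 88 mm above the bench. The arm is a 14 x 14 mm bar.
- clamp_pad (a point): centre of the underside of the rubber pad (22 mm across) below the arm's free end, 34 mm below the grip when the arm is down
- meter: bystander: red handheld meter lying flat, 150 x 62 x 36 mm. Origin at its underside.
- screwdriver: bystander: screwdriver lying flat, 190 mm long. Origin at its underside.
- tape_roll: bystander: roll of black tape lying flat, 76 mm across, 20 mm high. Origin at its underside.
- terminal_block: bystander: grey terminal block, 80 x 30 x 25 mm. Origin at its underside.
- spray_can: bystander: spray can standing, 54 mm across, 150 mm high. Origin at its underside.
- heatsink: bystander: bare finned aluminium heatsink, 70 x 60 x 30 mm. Origin at its underside.
- gland: bystander: small black cable gland standing, 28 mm across, 34 mm high. Origin at its underside.

How it is judged:
On the way, in this order (a step that is already met when the one before it is completed fails the run):
1. the lid is fully seated on the box while the box is in the loading position (z of lid in the frame of box between 0.036 and 0.044 m and horizontal distance between lid and box below 0.009 m and angle between the x axis of lid and the x axis of box, either way round below 0.08 rad and angle between the z axis of lid and the z axis of box, either way round below 0.05 rad and horizontal distance between box and load_mark below 0.035 m), for 0.2 s.
2. the closed box stands in the test position, the clamp arm still up (z of lid in the frame of box between 0.036 and 0.044 m and horizontal distance between lid and box below 0.009 m and angle between the x axis of lid and the x axis of box, either way round below 0.08 rad and angle between the z axis of lid and the z axis of box, either way round below 0.05 rad and horizontal distance between box and station below 0.01 m and angle between the x axis of box and the x axis of station, either way round below 0.1 rad and value of joint clamp above 0.5 rad), for 0.2 s.
At the end, for the whole second after the job is handed in: lid seated: origin 40 +-4 mm above the box's, centred within 9 mm, square within 0.08 rad, level within 0.05 rad; box flat on the bench, within 10 mm of the station's origin and 0.10 rad of its x (either way round); clamp joint within 0.05 rad of 0; box and lid at rest (z of lid in the frame of box between 0.036 and 0.044 m and horizontal distance between lid and box below 0.009 m and angle between the x axis of lid and the x axis of box, either way round below 0.08 rad and angle between the z axis of lid and the z axis of box, either way round below 0.05 rad and horizontal distance between box and station below 0.01 m and angle between the x axis of box and the x axis of station, either way round below 0.1 rad and linear speed of each of box, lid below 0.01 m/s and value of joint clamp between -0.05 and 0.05 rad and height (world z) of box below 0.003 m and angle between box's own z axis and vertical below 0.03 rad); the robot touches nothing.
It fails at once if the lid is dropped or slammed onto the box (faster than 0.35 m/s in the last 20 mm above its seat) (horizontal distance between lid and box below 0.04 m and z of lid in the frame of box between 0.0445 and 0.06 m and linear speed of lid above 0.35 m/s).
It fails at once if the box is lifted more than 8 mm off the bench (height (world z) of box above 0.008 m).
It fails at once if the box is tipped by more than 0.12 rad (angle between box's own z axis and vertical above 0.12 rad).
It fails at once if a bystander is moved more than 30 mm (distance of any of meter, screwdriver, tape_roll, terminal_block, spray_can, heatsink, gland from where it was at the start of the episode above 0.03 m).
It also fails if it takes over 72 s, if anything falls off the work surface, if the arm or the gripper's body presses on something with over 40 N, if the wrist force passes 120 N, or if a joint passes its speed limit or range.

ROBOT

A 7-joint arm with a two-finger parallel gripper is mounted at the origin on the work surface. World frame = base frame: x ahead of the robot, y to its left, z up, the work surface at z = 0. Lengths are in m, angles in rad, forces in N, time in s.
With the tool pointing down it reaches from about 0.425 to 0.925 m from the base axis. Payload 6.8 kg.
Tool frame: the origin (TCP) lies at the very end of the fingers, on their centre line; the grasp point (between the pads) lies 19 mm behind it; z points along the fingers, y is the line along which they close (so a half turn about z gives the same grasp; the last joint's range is limited). The gripper opens to 85 mm and grips with 20 to 120 N. Pads are 22 mm wide; open, the fingers measure 114 mm over their backs; the gripper's body (76 mm by 85 mm) begins 54 mm behind the grasp point. The pads swing forward as they close: fully open they stand 13 mm farther back than shut.
Start: joints at [1.174, 0.477, 0.022, 1.555, -0.011, 1.109, -0.083], TCP at [0.192, -0.647, 0.231] pointing down, gripper open.
Joint ranges: [-2.96, 2.96], [-0.34, 2.1], [-1.41, 1.46], [0.24, 2.44], [-1.37, 4.51], [0.17, 1.92], [-2.96, 2.96]. Speed limits (rad/s): [2.39, 2.39, 3.14, 3.14, 3.14, 3.14, 3.14].

INTERFACE

Orientations are given as a rotation vector (axis times angle).
In Python, from bench import r gives the robot as it stands. The module is installed in compiled form; this text tells all that it offers.
- The arm moves only by the tool servo_tool, never from a script. Its argument "commands" is a list of rows, each a list of 7 numbers: the turn, a rotation vector about the world's x, y, z in degrees, then the shift along the world's x, y, z in mm, then the closure, from 0 (fully open) to 1 (shut). A call has 1 to 5 rows; each row is the pose to reach, as a shift and turn from the pose commanded when the call began; what a row does not reach only later rows make up. A row lasts 1/12 s, in which the tool goes at most 41.7 mm and 7.16 degrees, less where a joint would pass 70% of its speed; a pose out of reach is approached as far as the arm can. A call with a gripper value outside its range is refused whole. The fingers move at their own pace and stop on an object; "force" is the grip in N (left out, the last holds). Time passes only in rows, so rows that repeat a pose let the fingers close. It gives the time, the measured TCP pose, the force, the opening and the grip force at its end, in the units of the state.
- r.get_obs(): the state, without advancing time (a new reading comes with each control period).
- r.grab_frame(name): name is "scene" or "side" or "wrist"; returns (picture, depth): 384x512x3 uint8, blue, green, red; 384x512 float32, m along the optical axis (not along the pixel's ray), 0 where there is no reading.
- r.camera_info(name): a dict with "vertical_fov" (degrees; the focal length in pixels is half the picture's height over the tangent of half this angle, whatever the lens; pixels are square), "cx", "cy" (the principal point, pixels), "cam_to_world" (4x4, takes a point from camera to world coordinates); the wrist camera has in their place "T_tool_cam" (4x4, takes a point from camera to tool coordinates, whose origin is the TCP and whose axes are the flange's). Camera axes: x right, y up, looking along -z (the intrinsics and any distortion apply to the point x, -y, -z); pixel columns grow to the right and rows downward; lengths in m; the calibration is good to about 2 mm. The wrist camera is an equidistant fisheye: a pixel r from the principal point sees the ray r / f radians off the axis. A picture is of the moment at which its call begins: read the wrist's pose just before it. camera_info takes no time and is no camera call.
- r.hand_in(): hands the job in; it is judged then, once.
The state is a dict: "clock": time; "joints": joint angles; "qvel": joint speeds; "tau": joint torques, N m; "tcp_pos": TCP position; "orientation": TCP orientation; "contact_force": force on the tool from outside, world axes, zero at the start; "moment": the same for the moment, N m; "grip_width": finger opening in m; "gripper_force": force on a finger pad.
Only numpy, scipy, OpenCV 4.12 (cv2) and the standard library are available. Lean on these libraries where they do the work, as an engineer would, in place of code of your own. Each camera call takes 0.05 s, during which the arm holds its last target. There are 200 camera calls.

## Working session

There is one attempt and no reset: what is moved stays moved. The work goes in short steps, Python scripts to look and compute and a tool call to move; the robot and the scene stay as the last step left them, time stands still between calls to the robot, and variables do not carry over. Pictures are saved under pics/ and viewed, at most 10 in all, crops included, and the job is handed in when it is done.

Besides the shell and the picture viewer there is one more tool, called after ">>>" by a JSON object that holds its "api" and its "payload", one argument or row to a line. servo_tool: Moves the arm, as the interface text tells. Its arguments: {"type":"object","properties":{"commands":{"type":"array"},"force":{"type":"number"}},"required":["commands"]}

```bash
mkdir -p pics
cat > h.py <<'E'
import numpy as np, cv2
from bench import r
def ray_world(info,u,v):
    f=192/np.tan(np.radians(info["vertical_fov"])/2)
    u=np.asarray(u,float);v=np.asarray(v,float)
    d=np.stack([(u-info["cx"])/f,-(v-info["cy"])/f,-np.ones_like(u)],-1)
    T=np.array(info["cam_to_world"]);return T[:3,3],d@T[:3,:3].T
def on_plane(name,u,v,z):
    o,d=ray_world(r.camera_info(name),u,v);t=(z-o[2])/d[...,2];return o+t[...,None]*d
def cloud(name,dep):
    v,u=np.mgrid[:384,:512];o,d=ray_world(r.camera_info(name),u,v);return o+dep[...,None]*d
E
python3 - <<'E'
from h import *
o=r.get_obs();print(o)
ims=[]
for n in("scene","side"):
    i=r.camera_info(n);print(n,i)
    p,d=r.grab_frame(n);np.savez(n+".npz",p=p,d=d);cv2.imwrite(f"pics/{n}0.png",cv2.resize(p,(800,600)))
print(r.camera_info("wrist"))
E
```

```text
{'clock': 0.0, 'joints': array([ 1.17391555,  0.4778157 ,  0.02233344,  1.55648762, -0.01150724,
        1.1093392 , -0.08305889]), 'qvel': array([-1.11475344e-04, -7.27623636e-04, -2.78704347e-03,  3.93920469e-05,
        1.10729197e-03, -4.59869543e-04, -3.75240773e-04]), 'tau': array([-9.08480924e-04, -5.96445501e+01,  1.60772312e+00, -2.81192994e+01,
        1.24822560e-02,  9.51316586e-03, -5.59647518e-06]), 'tcp_pos': array([ 0.1920391 , -0.64645249,  0.2302999 ]), 'orientation': array([-3.10702778e+00, -4.51871545e-01,  6.42771165e-04]), 'contact_force': array([0.07305268, 0.32305014, 0.37330444]), 'moment': array([-0.01384405, -0.04981188, -0.06522101]), 'gripper_force': 0.0, 'grip_width': 0.08533431072005437}
scene {'vertical_fov': 47.05952222226828, 'cx': 258.6407916090074, 'cy': 189.2011240552393, 'cam_to_world': array([[-0.61508194, -0.45627174,  0.64303212,  1.38307186],
       [ 0.78840346, -0.34587345,  0.50871558,  0.64131528],
       [-0.0097048 ,  0.81987051,  0.57246673,  0.77790985],
       [ 0.        ,  0.        ,  0.        ,  1.        ]])}
side {'vertical_fov': 56.06108376812008, 'cx': 262.6641300632919, 'cy': 196.71945864830258, 'cam_to_world': array([[ 0.9925357 ,  0.07979832, -0.09222313,  0.4766884 ],
       [-0.12142406,  0.71706863, -0.6863445 , -0.6717256 ],
       [ 0.01136118,  0.69241953,  0.72140565,  0.78602576],
       [ 0.        ,  0.        ,  0.        ,  1.        ]])}
{'vertical_fov': 65.70646984690485, 'cx': 257.500937225928, 'cy': 192.14588232699455, 'T_tool_cam': array([[-2.15300266e-04,  9.62466546e-01,  2.71400261e-01,
         6.76425111e-02],
       [ 9.99999732e-01,  3.96969594e-04, -6.14478944e-04,
         8.82671896e-04],
       [-6.99153078e-04,  2.71400056e-01, -9.62466374e-01,
        -1.42389435e-01],
       [ 0.00000000e+00,  0.00000000e+00,  0.00000000e+00,
         1.00000000e+00]])}
```

View pics/scene0.png

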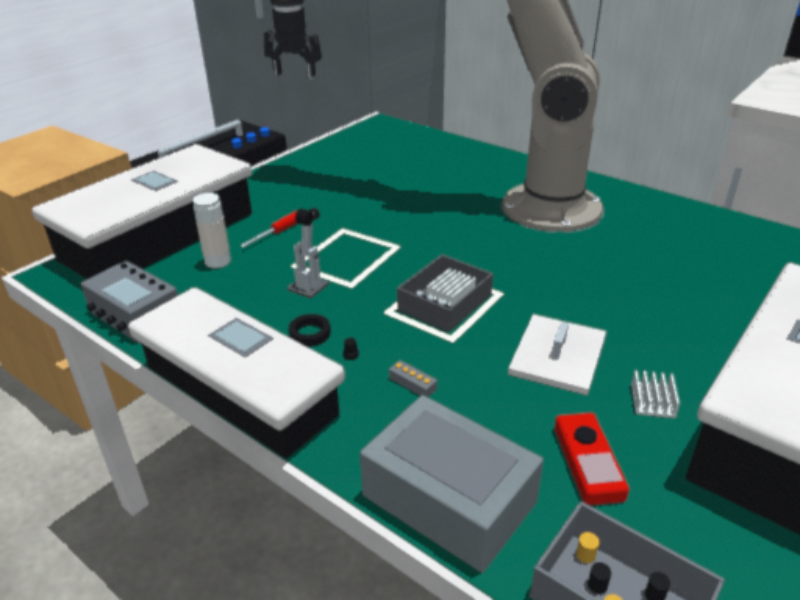

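View pics/side0.png

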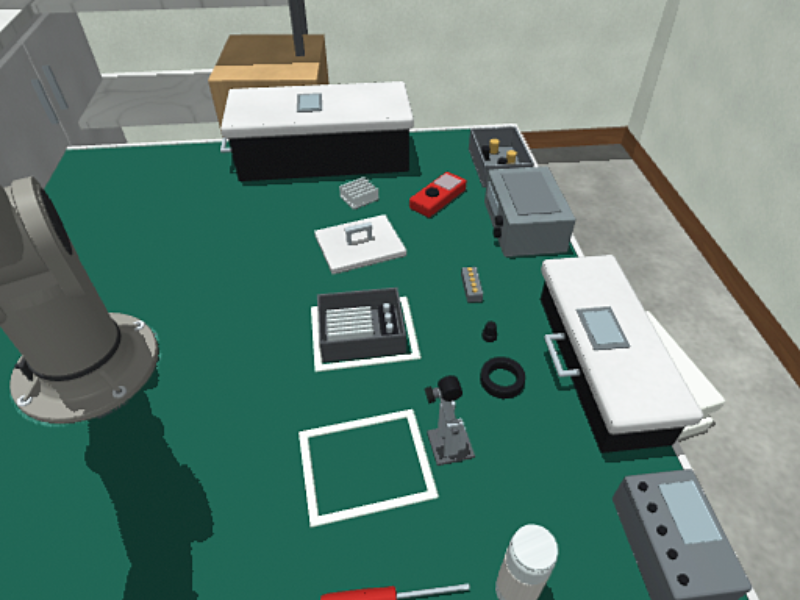

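The side view shows the lid (centre ≈ (360,242) in the 800-px picture), box ≈ (362,325), load tape around it, station tape ≈ (368,468), and the clamp upright at ≈ (450,420). The screwdriver and spray can lie at the right (−y) end. Now I'll measure these.

```bash
cat > m.py <<'E'
from h import *
def rect(P):
    (c,s,a)=cv2.minAreaRect((P[:,:2]*1000).astype(np.float32));
    if s[0]<s[1]: s=(s[1],s[0]);a+=90
    return np.round(c,1),np.round(s,1),round((a+90)%180-90,2)
def run(n,p,d):
    C=cloud(n,d);hsv=cv2.cvtColor(p,cv2.COLOR_BGR2HSV)
    reg=(d>0)&(C[...,0]>.4)&(C[...,0]<.86)&(C[...,1]>-.5)&(C[...,1]<.45)&(C[...,2]<.2)
    z=C[...,2]
    W=(hsv[...,1]<60)&(hsv[...,2]>170)&reg
    nn,L,st,ce=cv2.connectedComponentsWithStats(W.astype(np.uint8))
    for k in range(1,nn):
        if st[k,4]<150: continue
        m=L==k;zz=np.median(z[m]);v,u=np.nonzero(m)
        zp=0.014 if zz>.009 and zz<.03 else 0. if zz<.009 else zz
        print(n,"white",st[k],"z",round(zz,4),rect(on_plane(n,u,v,zp)))
    for nm,lo,hi in(("box rim",.044,.056),("lidhandle",.030,.065),("tall",.056,.18)):
        m=reg&(z>lo)&(z<hi)
        nn,L,st,ce=cv2.connectedComponentsWithStats(m.astype(np.uint8))
        for k in range(1,nn):
            if st[k,4]<(60 if nm!="lidhandle" else 20): continue
            P=C[L==k];print(n,nm,st[k,:],"zmax",round(P[:,2].max(),3),rect(P))
if __name__=="__main__":
    for n in("side","scene"):
        q=np.load(n+".npz");run(n,q["p"],q["d"])
E
python3 m.py
```

```text
side white [ 203  137   57   35 1093] z 0.0155 (array([490. , 273.6]), array([164.9, 134.1]), 15.07)
side white [ 347  165   63  108 1580] z 0.1012 (array([ 839.5, -103.8]), array([357.8,  43.8]), -89.86)
side white [204 190  65  48 431] z 0.0022 (array([486.1,  25.1]), array([179.6, 156.5]), 2.58)
side white [205 262  76  74 958] z 0.0021 (array([ 477. , -241.8]), array([170.1, 157.3]), 6.73)
side white [326 336  31  32 731] z 0.1513 (array([ 648. , -450.2]), array([55.6, 49.4]), 40.63)
side box rim [220 142  18   8  81] zmax 0.056 (array([489.2, 271.8]), array([58.3, 15.2]), 14.23)
side box rim [317 143  29  12  81] zmax 0.056 (array([809.4, 210.8]), array([94.4, 43. ]), -35.44)
side box rim [348 180  54 101 375] zmax 0.056 (array([ 818.9, -106. ]), array([335.8,  51.5]), -85.09)
side box rim [203 184  57  38 401] zmax 0.055 (array([477.9,  22.2]), array([149.9, 123.2]), 0.63)
side box rim [396 309  32  75 199] zmax 0.056 (array([ 820.2, -418. ]), array([151.2,   2.8]), -89.76)
side lidhandle [263 115  34  18 261] zmax 0.041 (array([680.2, 418.7]), array([137.7,  60.1]), 45.3)
side
[... 3233 characters left out ...]
ne lidhandle [359 266  31  44 418] zmax 0.039 (array([682.8, 421. ]), array([127.1,  55.2]), 43.65)
scene lidhandle [329 303  17  31 151] zmax 0.065 (array([827.3, 401.2]), array([64.4,  1.9]), -0.37)
scene tall [124 124  21  34 551] zmax 0.154 (array([ 652.3, -442.7]), array([57.3, 53.8]), 41.07)
scene tall [188 133  17  38 377] zmax 0.171 (array([ 583.2, -223.9]), array([54.4, 47.9]), 6.3)
scene tall [ 70 167  43  27 424] zmax 0.078 (array([ 840.3, -415.5]), array([161.5,  39.5]), 89.02)
scene tall [ 115  185  106   71 1326] zmax 0.106 (array([840.7, -97.5]), array([360.6,  38.7]), -90.0)
scene tall [ 252  253   96   72 2388] zmax 0.096 (array([824.5, 302.4]), array([199.9,  70.8]), 89.98)
```

>>> {"api": "servo_tool", "payload": {
  "commands": [
    [0, 0, 0, 24, 32, 8, 0],
    [0, 0, 0, 48, 64, 16, 0],
    [0, 0, 0, 72, 96, 24, 0],
    [0, 0, 0, 96, 128, 32, 0],
    [0, 0, 0, 120, 160, 40, 0]
  ]
}}

```text
clock: 0.52
tcp_pos: [0.3129, -0.4852, 0.2712]
orientation: [-3.108, -0.452, 0.001]
contact_force: [0.9, -0.9, -0.2]
grip_width: 0.0852
gripper_force: 0.0
```

>>> {"api": "servo_tool", "payload": {
  "commands": [
    [0, 0, 0, 24, 32, 8, 0],
    [0, 0, 0, 48, 64, 16, 0],
    [0, 0, 0, 72, 96, 24, 0],
    [0, 0, 0, 96, 128, 32, 0],
    [0, 0, 0, 120, 160, 40, 0]
  ]
}}

```text
clock: 0.93
tcp_pos: [0.4328, -0.3252, 0.3115]
orientation: [-3.109, -0.452, 0.001]
contact_force: [0.5, -0.5, 0.1]
grip_width: 0.0855
gripper_force: 0.0
```

>>> {"api": "servo_tool", "payload": {
  "commands": [
    [0, 0, 0, 24, 32, 8, 0],
    [0, 0, 0, 48, 64, 16, 0],
    [0, 0, 0, 72, 96, 24, 0],
    [0, 0, 0, 72, 96, 24, 0],
    [0, 0, 0, 72, 96, 24, 0]
  ]
}}

```text
clock: 1.35
tcp_pos: [0.5058, -0.2282, 0.3354]
orientation: [-3.107, -0.461, -0.001]
contact_force: [-1.0, 0.0, -0.4]
grip_width: 0.085
gripper_force: 0.0
```

```bash
cat >> h.py <<'E'
from scipy.spatial.transform import Rotation as Rn
def wgrab():
    o=r.get_obs();p,d=r.grab_frame("wrist");return o,p,d
def wray(o,u,v):
    i=r.camera_info("wrist");f=192/np.tan(np.radians(i["vertical_fov"])/2)
    x=np.asarray(u,float)-i["cx"];y=np.asarray(v,float)-i["cy"];rr=np.hypot(x,y)+1e-9;t=rr/f
    d=np.stack([np.sin(t)*x/rr,-np.sin(t)*y/rr,-np.cos(t)],-1)
    T=np.eye(4);T[:3,:3]=Rn.from_rotvec(o["orientation"]).as_matrix();T[:3,3]=o["tcp_pos"]
    T=T@np.array(i["T_tool_cam"]);return T[:3,3],d@T[:3,:3].T,d
def wplane(o,u,v,z):
    c,d,_=wray(o,u,v);return c+((z-c[2])/d[...,2])[...,None]*d
def wcloud(o,dep):
    v,u=np.mgrid[:384,:512];c,d,dc=wray(o,u,v);return c+d*(dep/-dc[...,2])[...,None]
E
python3 - <<'E'
from h import *
import pickle
from m import rect
o,p,d=wgrab();pickle.dump((o,p,d),open("w1.pkl","wb"))
cv2.imwrite("pics/w1.png",p)
hsv=cv2.cvtColor(p,cv2.COLOR_BGR2HSV);C=wcloud(o,d);z=C[...,2]
W=(hsv[...,1]<90)&(hsv[...,2]>140)&(abs(z)<.02)
nn,L,st,ce=cv2.connectedComponentsWithStats(W.astype(np.uint8))
for k in range(1,nn):
    if st[k,4]<150: continue
    v,u=np.nonzero(L==k);P=wplane(o,u,v,0);print(st[k],np.median(z[L==k]),rect(P))
for lo,hi in((.045,.056),(.12,.2)):
    m=(z>lo)&(z<hi);nn,L,st,ce=cv2.connectedComponentsWithStats(m.astype(np.uint8))
    for k in range(1,nn):
        if st[k,4]>80:P=C[L==k];print(lo,st[k],P.max(0),rect(P))
E
```

```text
[477   0  32  22 152] -0.0012098775411880092 (array([ 953.4, -599.3]), array([95.2, 13.4]), 89.74)
[   0   54   38   87 2510] 0.013404785693054283 (array([489.1, 277.9]), array([168.7, 123.7]), 14.82)
[  85   70   81  119 1449] 0.00033261454052030404 (array([480.9,  23. ]), array([187.5, 158. ]), 2.48)
[ 207  114  110  123 2673] 0.0005507405355848483 (array([ 466.2, -244.8]), array([188.3, 158.5]), 6.69)
[373 146  21  53 169] 0.01524494968328316 (array([ 539.7, -448.5]), array([97.1,  6.9]), 0.67)
0.045 [397   0  69  38 220] [ 0.82052585 -0.3639459   0.05598755] (array([ 819. , -431.9]), array([135.8,   2.9]), -89.95)
0.045 [468  33  22  90 328] [ 0.85808331 -0.54915139  0.05593824] (array([ 768.8, -551.5]), array([178.7,   4.6]), -0.15)
0.045 [ 66  80  79 107 947] [0.55350363 0.08303503 0.05228008] (array([477.3,  21.8]), array([151.2, 122.5]), 0.81)
0.045 [  0  84   6  31 171] [0.51878032 0.28082686 0.05420904] (array([490.1, 269.1]), array([58.1, 12.5]), 14.0)
0.045 [402  98  12  34 103] [ 0.6714798  -0.42124504  0.05596621] (array([ 643.4, -431.7]), array([52.6, 19.7]), 19.64)
0.045 [423 127  46 112 432] [ 0.67050282 -0.54856757  0.05599868] (array([ 565.6, -551.2]), array([209.9,   5.1]), -0.35)
0.045 [102 331  24  27 101] [ 0.06995623 -0.01812519  0.055967  ] (array([ 39.4, -51.5]), array([89.1, 19.2]), 37.52)
0.12 [ 439   20   73  258 7967] [ 0.86452056 -0.53925629  0.13477902] (array([ 620.2, -561.3]), array([455.1, 181.9]), 26.28)
0.12 [266  84  28  48 944] [ 0.60652871 -0.21559687  0.16987627] (array([ 580.6, -231. ]), array([50.8, 24.4]), 9.33)
0.12 [ 427   98   42   41 1372] [ 0.67519004 -0.4213069   0.1521523 ] (array([ 648.6, -447. ]), array([51.5, 51.5]), 65.58)
0.12 [ 82 354  29  30 496] [ 0.06674009 -0.02394081  0.19260054] (array([ 47.8, -46.2]), array([56.6,  8.5]), 48.5)
```

View pics/w1.png

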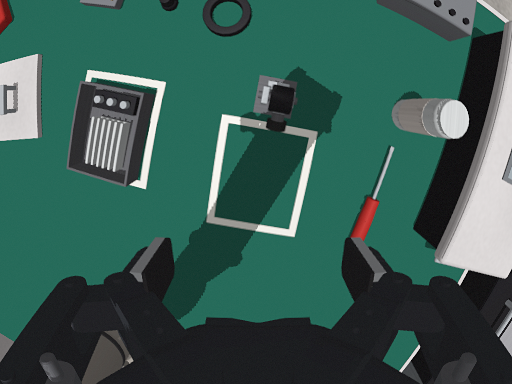

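The wrist view shows the station tape at about (262,175), the box at (112,135), and the clamp grip upright at (283,98). The station is at (466,−245), 6.7°, with the tape size matching. Next I go above the lid handle.

>>> {"api": "servo_tool", "payload": {
  "commands": [
    [0, 0, 0, -1, 38, -14, 0],
    [0, 0, 0, -2, 76, -28, 0],
    [0, 0, 0, -3, 114, -42, 0],
    [0, 0, 0, -4, 152, -56, 0],
    [0, 0, 0, -5, 190, -70, 0]
  ]
}}

```text
clock: 1.82
tcp_pos: [0.4981, -0.0416, 0.2643]
orientation: [3.109, 0.446, -0.001]
contact_force: [1.5, 0.6, -1.4]
grip_width: 0.0856
gripper_force: 0.0
```

>>> {"api": "servo_tool", "payload": {
  "commands": [
    [0, 0, 0, -1, 38, -14, 0],
    [0, 0, 0, -2, 76, -28, 0],
    [0, 0, 0, -3, 114, -42, 0],
    [0, 0, 0, -4, 152, -56, 0],
    [0, 0, -2, -5, 190, -70, 0]
  ]
}}

```text
clock: 2.23
tcp_pos: [0.4941, 0.1482, 0.1943]
orientation: [3.116, 0.392, -0.001]
contact_force: [1.2, -0.5, -0.1]
grip_width: 0.0855
gripper_force: 0.0
```

>>> {"api": "servo_tool", "payload": {
  "commands": [
    [0, 0, 0, -1, 38, -14, 0],
    [0, 0, 0, -2, 76, -28, 0],
    [0, 0, 0, -3, 105, -40, 0],
    [0, 0, 0, -3, 125, -44, 0],
    [0, 0, 0, -3, 125, -44, 0]
  ]
}}

```text
clock: 2.65
tcp_pos: [0.4899, 0.2771, 0.1497]
orientation: [-3.114, -0.404, 0.004]
contact_force: [-0.3, 0.7, 1.2]
grip_width: 0.0852
gripper_force: 0.0
```

```bash
cat > w.py <<'E'
from h import *
from m import rect
def blobs(o,p,d,bands,mn=60):
    C=wcloud(o,d);z=C[...,2]
    for lo,hi in bands:
        m=(d>.09)&(z>lo)&(z<hi);m[300:]=0
        nn,L,st,ce=cv2.connectedComponentsWithStats(m.astype(np.uint8))
        for k in range(1,nn):
            if st[k,4]>mn:P=C[L==k];print(lo,st[k],"z",np.round(np.median(P[:,2])*1e3,1),np.round(P[:,2].max()*1e3,1),rect(P))
def tool(o):
    R=Rn.from_rotvec(o["orientation"]).as_matrix();print("tcp",np.round(o["tcp_pos"]*1e3,1),"x ang",np.degrees(np.arctan2(R[1,0],R[0,0])).round(2),"tilt",np.round(R[:2,2],4),"t",o["clock"])
E
python3 - <<'E'
from w import *
o,p,d=wgrab();tool(o);cv2.imwrite("pics/w2.png",p)
blobs(o,p,d,[(.009,.02),(.043,.058)])
E
```

```text
tcp [489.9 277.1 149.7] x ang 14.77 tilt [-0.0025  0.0011] t 2.65
0.009 [172   0  54  34 244] z 14.6 20.0 (array([630.4, 370.3]), array([59.2,  3.4]), -45.98)
0.009 [  26    7   33  293 1625] z 14.6 20.0 (array([432.5, 543.9]), array([391.5,   4.4]), -0.05)
0.009 [419   7  58  57 371] z 14.7 20.0 (array([689.6, 120.5]), array([84.4, 28. ]), 68.49)
0.009 [113  92  22  67 309] z 14.8 19.9 (array([512.9, 420.9]), array([69.6,  2.4]), 28.63)
0.009 [101  96  23  67 325] z 14.6 20.0 (array([506.5, 433.3]), array([70.3,  2.5]), 28.33)
0.009 [  191    98   142   161 20334] z 13.8 18.7 (array([489. , 271.8]), array([163.7, 133.9]), 14.85)
0.009 [ 90 101  22  65 307] z 15.2 20.0 (array([499.7, 445.5]), array([69.5,  2.9]), 28.28)
0.009 [ 79 106  21  64 255] z 16.0 19.9 (array([492.9, 457.5]), array([69.1,  2.9]), 28.15)
0.009 [ 69 110  21  64 220] z 16.8 20.0 (array([486.1, 470.2]), array([69.7,  2.5]), 28.52)
0.009 [401 174  44 101 594] z 14.5 20.0 (array([488.7,  82. ]), array([125.9,   3.2]), 1.14)
0.009 [463 201  42  91 353] z 16.5 19.9 (array([482. , -34.5]), array([130.2,   4. ]), 1.19)
0.009 [447 225  31  11  75] z 14.5 19.9 (array([496.7,  22.1]), array([57.6,  2.4]), -89.03)
0.043 [   5    0   36  300 2644] z 50.5 58.0 (array([444.8, 543.5]), array([368.1,   5.4]), 0.2)
0.043 [ 254  159   17   67 1123] z 52.7 54.8 (array([489.6, 272.2]), array([57.6, 13.9]), 15.21)
0.043 [414 181  98 104 961] z 49.3 52.6 (array([492. ,  36.6]), array([121.3,  95. ]), 0.77)
0.043 [475 224  37  76 453] z 47.6 51.5 (array([473.8, -35.5]), array([107.9,   7.1]), 0.68)
```

View pics/w2.png

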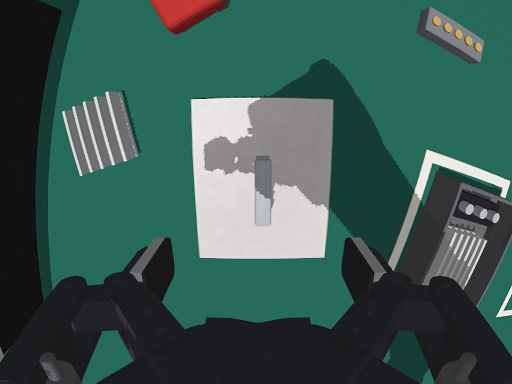

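The picture shows the lid centred at (262,178), with the handle bar at (263,192) aligned with the fingers. I descend and close on it.

>>> {"api": "servo_tool", "payload": {
  "commands": [
    [0, 0, 0, -1, -2, -30, 0],
    [0, 0, 0, -1, -2, -60, 0],
    [0, 0, 0, -1, -2, -90, 0],
    [0, 0, 0, -1, -2, -110, 0],
    [0, 0, 0, -1, -2, -122, 0]
  ]
}}

```text
clock: 3.12
tcp_pos: [0.4901, 0.2678, 0.0269]
orientation: [3.114, 0.392, -0.005]
contact_force: [0.5, -1.0, -0.6]
grip_width: 0.0855
gripper_force: 0.0
```

>>> {"api": "servo_tool", "payload": {
  "commands": [
    [0, 0, 0, 0, 0, 0, 0.4],
    [0, 0, 0, 0, 0, 0, 0.8],
    [0, 0, 0, 0, 0, 0, 1],
    [0, 0, 0, 0, 0, 0, 1],
    [0, 0, 0, 0, 0, 0, 1]
  ],
  "force": 50
}}

```text
clock: 3.53
tcp_pos: [0.4912, 0.2723, 0.0307]
orientation: [-3.116, -0.397, -0.004]
contact_force: [-0.3, -0.8, 0.2]
grip_width: 0.0255
gripper_force: 0.0
```

>>> {"api": "servo_tool", "payload": {
  "commands": [
    [0, 0, 0, 0, 0, 0, 1],
    [0, 0, 0, 0, 0, 0, 1],
    [0, 0, 0, 0, 0, 0, 1],
    [0, 0, 0, 0, 0, 0, 1],
    [0, 0, 0, 0, 0, 0, 1]
  ]
}}

```text
clock: 3.95
tcp_pos: [0.491, 0.2725, 0.0305]
orientation: [-3.116, -0.398, -0.003]
contact_force: [0.1, -0.1, 7.4]
grip_width: 0.0129
gripper_force: 49.4
```

>>> {"api": "servo_tool", "payload": {
  "commands": [
    [0, 0, 0, 0, 0, 15, 1],
    [0, 0, 0, 0, 0, 40, 1],
    [0, 0, 0, 0, 0, 70, 1],
    [0, 0, 0, 0, 0, 90, 1],
    [0, 0, -3, -2, -10, 90, 1]
  ]
}}

```text
clock: 4.37
tcp_pos: [0.4904, 0.2658, 0.124]
orientation: [-3.12, -0.319, -0.011]
contact_force: [0.5, 0.3, -3.5]
grip_width: 0.013
gripper_force: 49.4
```

>>> {"api": "servo_tool", "payload": {
  "commands": [
    [0, 0, -4, -3, -20, 0, 1],
    [0, 0, -7, -6, -45, 0, 1],
    [0, 0, -9, -9, -65, 0, 1],
    [0, 0, -11, -11, -72, 0, 1],
    [0, 0, -11, -11, -72, 0, 1]
  ]
}}

```text
clock: 4.78
tcp_pos: [0.4766, 0.1874, 0.119]
orientation: [3.14, 0.008, -0.002]
contact_force: [0.2, -0.1, -3.0]
grip_width: 0.013
gripper_force: 49.4
```

>>> {"api": "servo_tool", "payload": {
  "commands": [
    [0, 0, 0, 0, 0, 0, 1],
    [0, 0, 0, 0, 0, 0, 1],
    [0, 0, 0, 0, 0, 0, 1]
  ]
}}

```text
clock: 5.03
tcp_pos: [0.4773, 0.1916, 0.1194]
orientation: [-3.14, -0.019, -0.001]
contact_force: [0.8, 0.4, -3.1]
grip_width: 0.0132
gripper_force: 49.4
```

Run:
```python
from w import *
o,p,d=wgrab();tool(o);print(o["contact_force"],o["grip_width"]);cv2.imwrite("pics/w3.png",p)
blobs(o,p,d,[(.098,.112),(.043,.056)],150)
p2,d2=r.grab_frame("side");np.savez("side2.npz",p=p2,d=d2)
C=cloud("side",d2);z=C[...,2];m=(z>.044)&(z<.056)&(abs(C[...,1]-.02)<.09)&(abs(C[...,0]-.48)<.12)&(d2>0);print("side rim",rect(C[m]))
```

```text
tcp [477.3 191.6 119.4] x ang 0.69 tilt [0.0003 0.0011] t 5.0333
[ 0.80554706  0.3510223  -3.05961933] 0.013169586219239804
0.098 [  138    88   240   186 36130] z 102.6 111.8 (array([502.1, 190.6]), array([134.1, 111. ]), -89.28)
0.043 [ 377  111  128  173 3517] z 49.3 52.1 (array([477. ,  21.4]), array([151.2, 122.8]), 1.04)
side rim (array([478.2,  22.3]), array([150.3, 124.5]), 0.3)
```

View pics/w3.png

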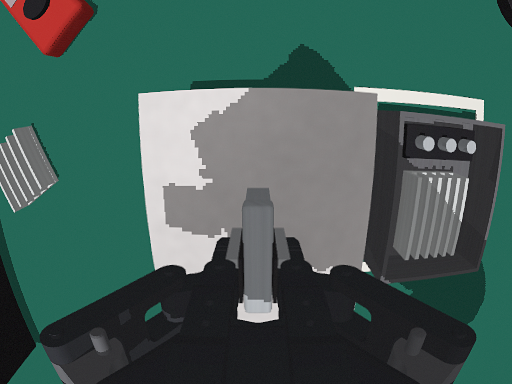

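The picture shows the lid held level at (258,180) and the box fully visible at (435,195). Lid to box is (+1.5, −169) mm. I move over the box and lower the lid slowly.

>>> {"api": "servo_tool", "payload": {
  "commands": [
    [0, 0, 0, 0, -35, 0, 1],
    [0, 0, 0, 0, -75, 0, 1],
    [0, 0, 0, 1, -115, 0, 1],
    [0, 0, 0, 1, -150, 0, 1],
    [0, 0, 0, 1.5, -169, 0, 1]
  ]
}}

```text
clock: 5.55
tcp_pos: [0.4783, 0.0166, 0.1191]
orientation: [3.14, 0.01, -0.001]
contact_force: [0.9, -0.6, -2.3]
grip_width: 0.013
gripper_force: 49.5
```

>>> {"api": "servo_tool", "payload": {
  "commands": [
    [0, 0, 0, 0, 0, 0, 1],
    [0, 0, 0, 0, 0, 0, 1],
    [0, 0, 0, 0, 0, -10, 1],
    [0, 0, 0, 0, 0, -20, 1],
    [0, 0, 0, 0, 0, -30, 1]
  ]
}}

```text
clock: 5.97
tcp_pos: [0.4786, 0.0225, 0.0882]
orientation: [-3.141, -0.019, 0.0]
contact_force: [-0.1, 0.5, -2.4]
grip_width: 0.0129
gripper_force: 49.6
```

>>> {"api": "servo_tool", "payload": {
  "commands": [
    [0, 0, 0, 0, 0, -3, 1],
    [0, 0, 0, 0, 0, -6, 1],
    [0, 0, 0, 0, 0, -8, 1],
    [0, 0, 0, 0, 0, -10, 1],
    [0, 0, 0, 0, 0, -12, 1]
  ]
}}

```text
clock: 6.38
tcp_pos: [0.479, 0.0211, 0.0773]
orientation: [-3.142, -0.015, -0.001]
contact_force: [1.0, -0.4, -2.2]
grip_width: 0.0132
gripper_force: 49.5
```

>>> {"api": "servo_tool", "payload": {
  "commands": [
    [0, 0, 0, 0, 0, -2, 1],
    [0, 0, 0, 0, 0, -3, 1],
    [0, 0, 0, 0, 0, -4, 1],
    [0, 0, 0, 0, 0, -5, 1],
    [0, 0, 0, 0, 0, -6, 1]
  ]
}}

```text
clock: 6.8
tcp_pos: [0.4788, 0.0209, 0.0713]
orientation: [-3.142, -0.015, -0.0]
contact_force: [0.6, 0.4, -2.8]
grip_width: 0.0126
gripper_force: 49.5
```

>>> {"api": "servo_tool", "payload": {
  "commands": [
    [0, 0, 0, 0, 0, 0, 1],
    [0, 0, 0, 0, 0, 0, 1],
    [0, 0, 0, 0, 0, 0, 1]
  ]
}}

```text
clock: 7.05
tcp_pos: [0.4788, 0.0209, 0.0714]
orientation: [3.142, 0.015, 0.0]
contact_force: [-0.8, -1.0, -2.1]
grip_width: 0.013
gripper_force: 49.5
```

>>> {"api": "servo_tool", "payload": {
  "commands": [
    [0, 0, 0, 0, 0, -0.5, 1],
    [0, 0, 0, 0, 0, -1, 1],
    [0, 0, 0, 0, 0, -1.5, 1],
    [0, 0, 0, 0, 0, -1.5, 1]
  ]
}}

```text
clock: 7.38
tcp_pos: [0.4789, 0.0209, 0.0705]
orientation: [3.141, 0.015, 0.0]
contact_force: [-3.6, 0.0, 6.5]
grip_width: 0.0128
gripper_force: 50.9
```

```bash
cat > seat.py <<'E'
from w import *
o,p,d=wgrab();tool(o);C=wcloud(o,d);z=C[...,2];print(o["contact_force"])
c=o["tcp_pos"][:2];m=(d>.09)&(z>.045)&(z<.068)&(np.hypot(*(C[...,:2]-c).transpose(2,0,1))<.12);m[280:]=0
m=cv2.erode(m.astype(np.uint8),np.ones((3,3)))>0
P=C[m];A=np.c_[P[:,:2]-c,np.ones(len(P))];print("plane",np.linalg.lstsq(A,P[:,2],rcond=None)[0],len(P),rect(P))
for n in("side","scene"):
    p,d=r.grab_frame(n);C=cloud(n,d);z=C[...,2];h=cv2.cvtColor(p,cv2.COLOR_BGR2HSV)
    m=(h[...,1]<60)&(h[...,2]>70)&(d>0)&(z>.048)&(z<.062)&(np.hypot(*(C[...,:2]-c).transpose(2,0,1))<.12)
    P=C[m];A=np.c_[P[:,:2]-c,np.ones(len(P))];print(n,"plane",np.linalg.lstsq(A,P[:,2],rcond=None)[0],len(P),rect(P))
E
python3 seat.py
```

```text
tcp [478.9  20.9  70.5] x ang 0.54 tilt [ 0.0002 -0.0005] t 7.3833
[-3.56557582  0.02356288  6.47703844]
plane [-0.00056946 -0.0010439   0.05384612] 33815 (array([504. ,  20.1]), array([132.7, 109.3]), -89.27)
side plane [0.00168192 0.00584633 0.05532491] 1888 (array([478.8,  20. ]), array([162.2, 136.9]), 0.08)
scene plane [-0.00069474 -0.00178361  0.0533486 ] 1241 (array([480.3,  22.9]), array([169.7, 137.6]), 0.33)
```

Seated: the plate is level at 54 mm. I start the slide.

>>> {"api": "servo_tool", "payload": {
  "commands": [
    [0, 0, 0, 0, -3, 0.3, 1],
    [0, 0, 0.2, -0.5, -8, 0.3, 1],
    [0, 0, 0.4, -1, -16, 0.3, 1],
    [0, 0, 0.6, -1, -26, 0.3, 1],
    [0, 0, 0.8, -1.5, -36, 0.3, 1]
  ]
}}

```text
clock: 7.95
tcp_pos: [0.4785, -0.0128, 0.0707]
orientation: [-3.139, -0.041, -0.004]
contact_force: [-1.0, 14.0, 12.8]
grip_width: 0.0128
gripper_force: 51.8
```

>>> {"api": "servo_tool", "payload": {
  "commands": [
    [0, 0, 0.2, -0.4, -10, 0, 1],
    [0, 0, 0.4, -0.8, -20, 0, 1],
    [0, 0, 0.6, -1.2, -30, 0, 1],
    [0, 0, 0.8, -1.6, -40, 0, 1],
    [0, 0, 1.1, -2, -50, 0, 1]
  ]
}}

```text
clock: 8.37
tcp_pos: [0.4764, -0.0629, 0.0706]
orientation: [-3.138, -0.071, -0.004]
contact_force: [-0.8, 5.6, 4.6]
grip_width: 0.0128
gripper_force: 51.0
```

>>> {"api": "servo_tool", "payload": {
  "commands": [
    [0, 0, 0.2, -0.4, -10, 0, 1],
    [0, 0, 0.4, -0.8, -20, 0, 1],
    [0, 0, 0.6, -1.2, -30, 0, 1],
    [0, 0, 0.8, -1.6, -40, 0, 1],
    [0, 0, 1.1, -2, -50, 0, 1]
  ]
}}

```text
clock: 8.78
tcp_pos: [0.4747, -0.1122, 0.0708]
orientation: [-3.137, -0.102, -0.004]
contact_force: [0.7, 4.8, -5.1]
grip_width: 0.0128
gripper_force: 49.4
```

>>> {"api": "servo_tool", "payload": {
  "commands": [
    [0, 0, 0.2, -0.4, -10, 0, 1],
    [0, 0, 0.4, -0.8, -20, 0, 1],
    [0, 0, 0.6, -1.2, -30, 0, 1],
    [0, 0, 0.8, -1.6, -40, 0, 1],
    [0, 0, 1.1, -2, -50, 0, 1]
  ]
}}

```text
clock: 9.2
tcp_pos: [0.473, -0.1614, 0.0711]
orientation: [-3.135, -0.132, -0.004]
contact_force: [0.6, 11.3, 3.0]
grip_width: 0.0131
gripper_force: 50.3
```

>>> {"api": "servo_tool", "payload": {
  "commands": [
    [0, 0, 0.2, -0.4, -10, 0, 1],
    [0, 0, 0.4, -0.8, -20, 0, 1],
    [0, 0, 0.6, -1.2, -30, 0, 1],
    [0, 0, 0.8, -1.6, -40, 0, 1],
    [0, 0, 1.1, -2, -50, 0, 1]
  ]
}}

```text
clock: 9.62
tcp_pos: [0.4707, -0.2118, 0.0708]
orientation: [-3.134, -0.163, -0.003]
contact_force: [-2.4, 22.0, 23.9]
grip_width: 0.013
gripper_force: 53.4
```

>>> {"api": "servo_tool", "payload": {
  "commands": [
    [0, 0, 0.3, -0.4, -9, 0, 1],
    [0, 0, 0.6, -0.8, -17, 0, 1],
    [0, 0, 0.8, -1.2, -24, 0, 1],
    [0, 0, 0.8, -1.5, -29, 0, 1],
    [0, 0, 0.8, -1.5, -31.5, 0, 1]
  ]
}}

```text
clock: 10.03
tcp_pos: [0.4691, -0.2437, 0.0708]
orientation: [-3.133, -0.183, -0.003]
contact_force: [-2.9, 18.5, 21.4]
grip_width: 0.013
gripper_force: 52.8
```

>>> {"api": "servo_tool", "payload": {
  "commands": [
    [0, 0, 0, 0, 0, 0, 1],
    [0, 0, 0, 0, 0, 0, 1],
    [0, 0, 0, 0, 0, 0, 1]
  ]
}}

```text
clock: 10.28
tcp_pos: [0.4691, -0.2433, 0.0707]
orientation: [-3.133, -0.183, -0.003]
contact_force: [-0.5, 9.0, 6.8]
grip_width: 0.0128
gripper_force: 50.9
```

```bash
cat > st.py <<'E'
from w import *
import sys,pickle
o,p,d=wgrab();tool(o);print(o["contact_force"]);pickle.dump((o,p,d),open("wst.pkl","wb"));cv2.imwrite("pics/%s.png"%sys.argv[1],p)
C=wcloud(o,d);z=C[...,2];m=(d>.09)&(z>.045)&(z<.068)&(np.hypot(*(C[...,:2]-o["tcp_pos"][:2]).transpose(2,0,1))<.13);m[300:]=0
print("lid",rect(C[m]))
h=cv2.cvtColor(p,cv2.COLOR_BGR2HSV);W=(h[...,1]<90)&(h[...,2]>140)&(abs(z)<.012)&(d>0)
nn,L,st,ce=cv2.connectedComponentsWithStats(W.astype(np.uint8))
for k in range(1,nn):
    if st[k,4]>80:
        v,u=np.nonzero(L==k);print("tape",st[k],rect(wplane(o,u,v,0)))
for n in("side",):
    p,d=r.grab_frame(n);C=cloud(n,d);z=C[...,2];cv2.imwrite("pics/%s_side.png"%sys.argv[1],cv2.resize(p[150:,160:400],None,fx=2.5,fy=2.5))
    for nm,lo,hi in(("lid",.048,.060),("wall",.006,.038)):
        m=(d>0)&(z>lo)&(z<hi)&(np.hypot(*(C[...,:2]-o["tcp_pos"][:2]).transpose(2,0,1))<.12);print(nm,m.sum(),rect(C[m]))
        if nm=="wall":
            Q=C[m];np.save("wall.npy",Q)
            R=np.c_[Q[:,0]*1e3-466.2,Q[:,1]*1e3+244.8];a=np.radians(6.69);R=R@np.array([[np.cos(a),-np.sin(a)],[np.sin(a),np.cos(a)]])
            print("station frame pct x",np.percentile(R[:,0],[1,5,50,95,99]).round(1),"y",np.percentile(R[:,1],[1,5,50,95,99]).round(1))
E
python3 st.py s1
```

```text
tcp [ 469.1 -243.3   70.7] x ang 6.7 tilt [0.0015 0.0031] t 10.2833
[-0.46839314  9.03246851  6.83824641]
lid (array([ 504.2, -240.1]), array([169. , 134.2]), 6.46)
tape [   0   54   58  202 2896] (array([482.5,  -9.7]), array([187.2,  89.2]), 2.5)
tape [ 149   79  214   14 1926] (array([ 556.2, -232.4]), array([156.7,   7.1]), -83.27)
lid 3319 (array([ 487.1, -241.1]), array([200.2, 135.5]), 6.82)
wall 342 (array([ 494.6, -284. ]), array([224.1,  95.7]), 23.27)
station frame pct x [-71.7 -60.8  54.5 120.8 122.2] y [-56.9 -56.3 -54.6  22.5  29.8]
```

View pics/s1.png

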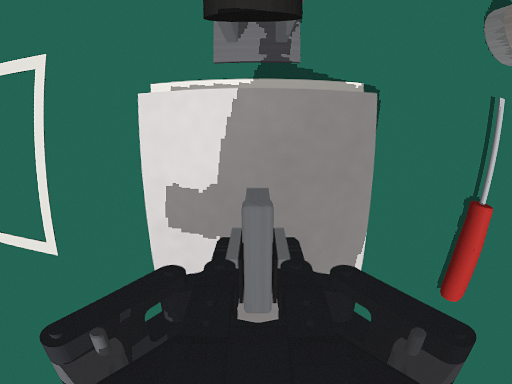

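View pics/s1_side.png

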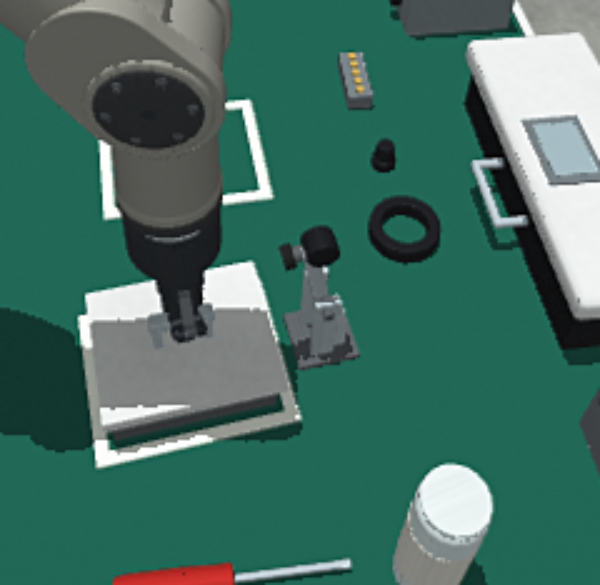

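The lid is seated and centred on the station (top tape edge at rows 79–93), and the box lags about 3.5 mm to +y in the skirt play. I'll nudge 4 mm further in −y, relax, release and lift.

>>> {"api": "servo_tool", "payload": {
  "commands": [
    [0, 0, 0, -0.5, -1, 0.3, 1],
    [0, 0, 0, -1, -2, 0.3, 1],
    [0, 0, 0, -1, -3, 0.3, 1],
    [0, 0, 0, -1, -4, 0.3, 1],
    [0, 0, 0, -1, -4, 0.3, 1]
  ]
}}

```text
clock: 10.8
tcp_pos: [0.468, -0.2477, 0.0708]
orientation: [-3.133, -0.183, -0.002]
contact_force: [1.2, 9.0, 3.2]
grip_width: 0.013
gripper_force: 50.5
```

>>> {"api": "servo_tool", "payload": {
  "commands": [
    [0, 0, 0, 0, 0, 0, 1],
    [0, 0, 0, 0, 0, 0, 1],
    [0, 0, 0, 0, 0, 0, 1]
  ]
}}

```text
clock: 11.05
tcp_pos: [0.468, -0.2476, 0.0707]
orientation: [-3.133, -0.183, -0.002]
contact_force: [-0.2, 8.9, 3.6]
grip_width: 0.0129
gripper_force: 50.5
```

```bash
python3 st.py s2
```

```text
tcp [ 468.  -247.6   70.7] x ang 6.69 tilt [0.0013 0.0029] t 11.05
[-0.16239848  8.87563726  3.58061758]
lid (array([ 513.5, -243.2]), array([153. , 133.9]), 6.54)
tape [   0   53   55  201 2770] (array([482.6, -11.9]), array([187.1,  85. ]), 2.51)
tape [ 145   76  214   17 2388] (array([ 555.5, -233.5]), array([156.7,   8.7]), -83.11)
lid 3353 (array([ 467.4, -247.8]), array([163.2, 136.3]), 6.79)
wall 300 (array([ 504.9, -283.1]), array([209.2,  67.1]), 33.33)
station frame pct x [-72.2 -63.2  38.4 118.3 120.8] y [-60.9 -60.5 -59.   20.   28.1]
```

>>> {"api": "servo_tool", "payload": {
  "commands": [
    [0, 0, 0, 0, 1, 0, 1],
    [0, 0, 0, 0, 1.5, 0, 1],
    [0, 0, 0, 0, 1.5, 0, 0.8],
    [0, 0, 0, 0, 1.5, 0, 0.4],
    [0, 0, 0, 0, 1.5, 0, 0]
  ]
}}

```text
clock: 11.57
tcp_pos: [0.4664, -0.25, 0.0704]
orientation: [3.136, 0.178, -0.001]
contact_force: [0.2, -0.7, -0.7]
grip_width: 0.0404
gripper_force: 0.0
```

>>> {"api": "servo_tool", "payload": {
  "commands": [
    [0, 0, 0, 0, 0, 0, 0],
    [0, 0, 0, 0, 0, 0, 0],
    [0, 0, 0, 0, 0, 0, 0],
    [0, 0, 0, 0, 0, 20, 0],
    [0, 0, 0, 0, 0, 50, 0]
  ]
}}

```text
clock: 11.98
tcp_pos: [0.4646, -0.2483, 0.1185]
orientation: [-3.133, -0.179, 0.008]
contact_force: [0.8, 0.2, -0.0]
grip_width: 0.0853
gripper_force: 0.0
```

>>> {"api": "servo_tool", "payload": {
  "commands": [
    [0, 0, 0, 0, 0, 40, 0],
    [0, 0, 0, 0, 0, 80, 0],
    [0, 0, 0, 0, 0, 110, 0],
    [0, 0, 0, 0, 0, 110, 0],
    [0, 0, 0, 0, 0, 110, 0]
  ]
}}

```text
clock: 12.4
tcp_pos: [0.4677, -0.2496, 0.2323]
orientation: [3.134, 0.179, 0.006]
contact_force: [-0.3, 0.0, -0.8]
grip_width: 0.0854
gripper_force: 0.0
```

```bash
cat > cl.py <<'E'
from w import *
import sys
o,p,d=wgrab();tool(o);cv2.imwrite("pics/%s.png"%sys.argv[1],p)
blobs(o,p,d,[(.046,.062),(.08,.1)],80)
a=np.radians(6.69);h=np.array([466.2+130*np.cos(a),-244.8+130*np.sin(a)])
def sf(C): 
    R=np.stack([C[...,0]*1e3-466.2,C[...,1]*1e3+244.8],-1);return R@np.array([[np.cos(a),-np.sin(a)],[np.sin(a),np.cos(a)]])
Cs={"wrist":(wcloud(o,d),d,p)}
for n in("side","scene"):
    q,e=r.grab_frame(n);Cs[n]=(cloud(n,e),e,q)
for n,(C,e,q) in Cs.items():
    R=sf(C);z=C[...,2]*1e3;v=cv2.cvtColor(q,cv2.COLOR_BGR2HSV)[...,2]
    m=(e>.09)&(R[...,0]>20)&(R[...,0]<180)&(abs(R[...,1])<40)&(z>75)&(z<185)
    if n=="wrist": m[300:]=0
    X=R[m];Z=z[m];print(n,m.sum(),"x",np.percentile(X[:,0],[1,10,50,90,99]).round(1),"y",np.percentile(X[:,1],[1,10,50,90,99]).round(1),"z",np.percentile(Z,[1,50,90,99]).round(1))
    k=m&(z>150)&(v<70);print("  dark top x",np.percentile(R[k][:,0],[1,50,99]).round(1),"y",np.percentile(R[k][:,1],[1,50,99]).round(1),"zmax",z[k].max().round(1),"x at zmax",R[k][:,0][z[k]>z[k].max()-3].mean().round(1))
E
python3 cl.py c1
```

```text
tcp [ 467.7 -249.6  232.3] x ang 6.53 tilt [ 0.0036 -0.0023] t 12.4
0.046 [490   0  10  24 141] z 54.9 62.0 (array([ 742.3, -551.6]), array([40.3,  3.9]), -0.39)
0.046 [415  29  27  43 280] z 54.2 62.0 (array([ 640.6, -433.8]), array([53.7, 22.7]), 29.19)
0.046 [ 469   60   30  147 1091] z 54.1 62.0 (array([ 562.6, -551.6]), array([207.4,   4.8]), 0.15)
0.046 [  193   100   124   142 15821] z 53.8 58.5 (array([ 466.5, -249. ]), array([163.8, 134. ]), 6.79)
0.046 [484 215  15  18  97] z 55.5 58.0 (array([ 430.9, -606.2]), array([39.1, 17.4]), 52.81)
0.08 [ 483    0   29  216 1424] z 86.7 96.4 (array([ 606.3, -551.4]), array([294.9,   5.6]), 0.27)
0.08 [429  22  31  48 464] z 90.4 100.0 (array([ 640.7, -434.4]), array([53.8, 23.3]), 30.25)
0.08 [223  37  14  24 140] z 90.8 92.7 (array([ 592.3, -208.4]), array([23. , 10.9]), 25.67)
0.08 [264  37  12  23 217] z 91.5 93.3 (array([ 597.9, -248.1]), array([21.7, 11. ]), 6.53)
0.08 [248 152  15  59 852] z 92.7 94.6 (array([ 466.3, -248.9]), array([59., 14.]), 6.72)
wrist 2458 x [ 21.8  93.2 118.2 133.8 139.4] y [-22.1 -10.7  -0.1  11.1  24.5] z [ 79.6 158.6 167.6 168.9]
  dark top x [ 90.9 118.2 137.8] y [-10.6   0.6  12.2] zmax 169.8 x at zmax 125.3
side 515 x [ 21.1  94.6 122.5 136.  141.2] y [-23.3 -18.   -5.2   8.8  19. ] z [ 76.2 149.4 168.  170.3]
  dark top x [ 93.  121.3 139.5] y [-10.8  -3.5  13.3] zmax 171.2 x at zmax 125.4
scene 349 x [ 22.9 100.3 131.1 140.3 144.2] y [-15.4  -6.3   8.9  20.4  29.9] z [ 76.1 119.2 162.2 168.3]
  dark top x [ 90.7 131.1 141.8] y [-5.9 10.9 19.1] zmax 169.1 x at zmax 129.8
```

View pics/c1.png

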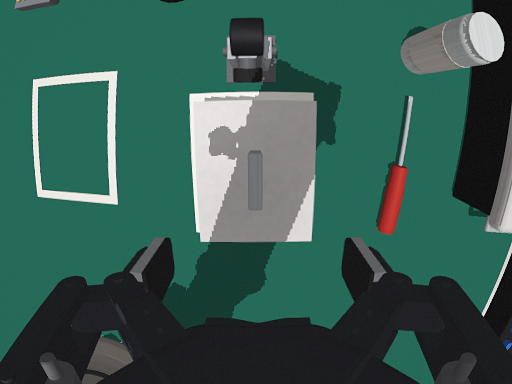

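The closed box sits in the station (lid (253,168), with lid and tape edges concentric), and the clamp grip disc is at (247,37). That gives a clamp angle of about 1.36 and a grip centre near (590,−230,154). I move over it, descend and pinch.

>>> {"api": "servo_tool", "payload": {
  "commands": [
    [0, 0, 0, 30, 4, 0, 0],
    [0, 0, 0, 65, 9, 0, 0],
    [0, 0, 0, 100, 14, 0, 0],
    [0, 0, 0, 118, 17, 0, 0],
    [0, 0, 0, 123.5, 18, 0, 0]
  ]
}}

```text
clock: 12.97
tcp_pos: [0.5925, -0.2288, 0.228]
orientation: [-3.133, -0.184, 0.002]
contact_force: [-0.4, 0.4, 0.3]
grip_width: 0.0856
gripper_force: 0.0
```

>>> {"api": "servo_tool", "payload": {
  "commands": [
    [0, 0, 0, 0, 0, 0, 0],
    [0, 0, 0, 0, 0, 0, 0],
    [0, 0, 0, 0, 0, -15, 0],
    [0, 0, 0, 0, 0, -35, 0],
    [0, 0, 0, 0, 0, -55, 0]
  ]
}}

```text
clock: 13.38
tcp_pos: [0.5886, -0.2323, 0.1751]
orientation: [3.135, 0.176, -0.0]
contact_force: [0.4, -0.5, 0.8]
grip_width: 0.0852
gripper_force: 0.0
```

>>> {"api": "servo_tool", "payload": {
  "commands": [
    [0, 0, 0, 0, 0, -15, 0],
    [0, 0, 0, 0, 0, -30, 0],
    [0, 0, 0, 0, 0, -40, 0],
    [0, 0, 0, 0, 0, -40, 0],
    [0, 0, 0, 0, 0, -40, 0]
  ]
}}

```text
clock: 13.8
tcp_pos: [0.5892, -0.2316, 0.1353]
orientation: [3.137, 0.178, -0.002]
contact_force: [0.1, 0.2, 0.4]
grip_width: 0.0849
gripper_force: 0.0
```

>>> {"api": "servo_tool", "payload": {
  "commands": [
    [0, 0, 0, 0, 0, 0, 0.4],
    [0, 0, 0, 0, 0, 0, 0.8],
    [0, 0, 0, 0, 0, 0, 1],
    [0, 0, 0, 0, 0, 0, 1],
    [0, 0, 0, 0, 0, 0, 1]
  ],
  "force": 20
}}

```text
clock: 14.22
tcp_pos: [0.5905, -0.2293, 0.1362]
orientation: [-3.134, -0.179, -0.001]
contact_force: [-7.0, 23.5, 16.7]
grip_width: 0.0255
gripper_force: 11.9
```

>>> {"api": "servo_tool", "payload": {
  "commands": [
    [0, 0, 0, 0, 0, 0, 1],
    [0, 0, 0, 0, 0, 0, 1],
    [0, 0, 0, 0, 0, 0, 1]
  ]
}}

```text
clock: 14.47
tcp_pos: [0.5906, -0.2281, 0.1363]
orientation: [-3.134, -0.183, -0.0]
contact_force: [-3.1, 5.9, 7.2]
grip_width: 0.0238
gripper_force: 24.4
```

>>> {"api": "servo_tool", "payload": {
  "commands": [
    [0, 0, 0, -7.5, 0, -0.9, 1],
    [0, 0, 0, -15.2, -0.8, -2.7, 1],
    [0, 0, 0, -22.6, -1.7, -5.3, 1],
    [0, 0, 0, -29.8, -2.5, -8.7, 1],
    [0, 0, 0, -36.5, -3.3, -12.7, 1]
  ]
}}

```text
clock: 14.88
tcp_pos: [0.5562, -0.2322, 0.1246]
orientation: [-3.135, -0.183, -0.009]
contact_force: [1.6, 5.4, 5.1]
grip_width: 0.0237
gripper_force: 25.7
```

>>> {"api": "servo_tool", "payload": {
  "commands": [
    [0, 0, 0, -6.3, -0.7, -4.8, 1],
    [0, 0, 0, -12, -1.4, -10.2, 1],
    [0, 0, 0, -17.2, -2, -16.2, 1],
    [0, 0, 0, -21.6, -2.5, -22.7, 1],
    [0, 0, 0, -25.5, -3, -29.6, 1]
  ]
}}

```text
clock: 15.3
tcp_pos: [0.5289, -0.2355, 0.0941]
orientation: [-3.135, -0.182, -0.003]
contact_force: [-1.8, 5.8, 6.3]
grip_width: 0.0239
gripper_force: 29.2
```

>>> {"api": "servo_tool", "payload": {
  "commands": [
    [0, 0, 0, -3.1, -0.4, -7.3, 1],
    [0, 0, 0, -4.8, -0.6, -12, 1],
    [0, 0, 0, -5.4, -0.7, -15, 1],
    [0, 0, 0, -6, -0.8, -18, 1],
    [0, 0, 0, -6, -0.8, -18, 1]
  ]
}}

```text
clock: 15.72
tcp_pos: [0.5217, -0.2364, 0.0749]
orientation: [-3.135, -0.182, 0.002]
contact_force: [-2.2, 4.6, 1.9]
grip_width: 0.0239
gripper_force: 29.5
```

>>> {"api": "servo_tool", "payload": {
  "commands": [
    [0, 0, 0, -0.3, 0, -1.5, 1],
    [0, 0, 0, -0.5, 0, -3, 1],
    [0, 0, 0, -0.5, 0, -4, 1],
    [0, 0, 0, -0.5, 0, -4, 1]
  ]
}}

```text
clock: 16.05
tcp_pos: [0.521, -0.2364, 0.0711]
orientation: [-3.135, -0.182, 0.002]
contact_force: [-3.1, 4.6, 2.9]
grip_width: 0.0235
gripper_force: 29.7
```

>>> {"api": "servo_tool", "payload": {
  "commands": [
    [0, 0, 0, 0, 1, 0, 0.8],
    [0, 0, 0, 0, 1, 0, 0.4],
    [0, 0, 0, 0, 1, 0, 0],
    [0, 0, 0, 0, 1, 0, 0],
    [0, 0, 0, 0, 1, 0, 0]
  ]
}}

```text
clock: 16.47
tcp_pos: [0.5219, -0.2375, 0.0712]
orientation: [3.136, 0.179, 0.001]
contact_force: [0.3, 0.3, -0.2]
grip_width: 0.0715
gripper_force: 0.0
```

>>> {"api": "servo_tool", "payload": {
  "commands": [
    [0, 0, 0, 0, 0, 0, 0],
    [0, 0, 0, 0, 0, 0, 0],
    [0, 0, 0, 0, 0, 15, 0],
    [0, 0, 0, 0, 0, 40, 0],
    [0, 0, 0, 0, 0, 75, 0]
  ]
}}

```text
clock: 16.88
tcp_pos: [0.5198, -0.2365, 0.1446]
orientation: [-3.134, -0.179, 0.008]
contact_force: [0.8, -0.9, 0.5]
grip_width: 0.0857
gripper_force: 0.0
```

>>> {"api": "servo_tool", "payload": {
  "commands": [
    [0, 0, 0, -5, 0, 35, 0],
    [0, 0, 0, -10, 0, 75, 0],
    [0, 0, 0, -15, 0, 100, 0],
    [0, 0, 0, -15, 0, 100, 0],
    [0, 0, 0, -15, 0, 100, 0]
  ]
}}

```text
clock: 17.3
tcp_pos: [0.5074, -0.2376, 0.2479]
orientation: [3.134, 0.178, 0.005]
contact_force: [-0.9, -0.7, -1.7]
grip_width: 0.0852
gripper_force: 0.0
```

>>> {"api": "servo_tool", "payload": {
  "commands": [
    [0, 0, 0, 0, 0, 0, 0],
    [0, 0, 0, 0, 0, 0, 0],
    [0, 0, 0, 0, 0, 0, 0],
    [0, 0, 0, 0, 0, 0, 0]
  ]
}}

```text
clock: 17.63
tcp_pos: [0.5063, -0.2369, 0.2448]
orientation: [-3.135, -0.18, 0.003]
contact_force: [-0.4, -0.8, 0.5]
grip_width: 0.0854
gripper_force: 0.0
```

```bash
cat > fin.py <<'E'
from w import *
o,p,d=wgrab();tool(o);print(o["contact_force"]);cv2.imwrite("pics/f1.png",p)
blobs(o,p,d,[(.046,.062),(.075,.110)],80)
q,e=r.grab_frame("side");cv2.imwrite("pics/f1_side.png",cv2.resize(q[150:,160:400],None,fx=2.5,fy=2.5))
C=cloud("side",e);a=np.radians(6.69);R=np.stack([C[...,0]*1e3-466.2,C[...,1]*1e3+244.8],-1)@np.array([[np.cos(a),-np.sin(a)],[np.sin(a),np.cos(a)]]);z=C[...,2]*1e3
m=(e>0)&(z>8)&(z<36)&(abs(R[...,0])<85)&(R[...,1]<-50)&(R[...,1]>-75);P=R[m];print("wall n",len(P),"x",np.percentile(P[:,0],[0,1,99,100]),"y med",np.median(P[:,1]),"slope",np.polyfit(P[:,0],P[:,1],1))
m=(e>0)&(abs(R[...,0]-55)<14)&(abs(R[...,1])<11)&(z>90)&(z<115);print("grip top z",np.percentile(z[m],[50,90,99]))
E
python3 fin.py
```

```text
tcp [ 506.3 -236.9  244.8] x ang 6.56 tilt [-0.0019  0.0011] t 17.6333
[-0.39803445 -0.81033701  0.50670918]
0.046 [493   0   8  64 415] z 54.3 62.0 (array([ 757.2, -551.1]), array([105. ,   4.7]), -0.02)
0.046 [417  60  23  44 259] z 54.6 61.8 (array([ 643.9, -434.3]), array([54.7, 24.3]), 19.21)
0.046 [246  70  26  15 198] z 46.6 57.8 (array([ 611.5, -227. ]), array([28.1, 17.3]), -83.44)
0.046 [464 100  33 131 935] z 54.0 62.0 (array([ 555.1, -551.9]), array([190.7,   5.3]), 0.11)
0.046 [  204   134   118   131 12742] z 53.9 61.1 (array([ 466.5, -249.2]), array([164.6, 133.9]), 6.8)
0.075 [ 474    0   38  250 2379] z 85.5 110.0 (array([ 627.1, -546.9]), array([349.5,  15. ]), 0.02)
0.075 [429  56  34  48 763] z 93.9 110.0 (array([ 644.4, -434. ]), array([54.2, 25.5]), 18.83)
0.075 [ 233   77   52  100 2180] z 86.2 104.4 (array([ 557.7, -233.6]), array([99.2, 51.8]), 7.32)
0.075 [257 187  14  53 721] z 92.6 94.9 (array([ 467. , -248.9]), array([57.5, 14. ]), 6.53)
wall n 166 x [-74.09527716 -72.75519936  72.01406589  73.85616683] y med -59.47054942584779 slope [ 3.66377766e-03 -5.95006841e+01]
grip top z [101.53272881 104.33366341 106.05170541]
```

View pics/f1_side.png

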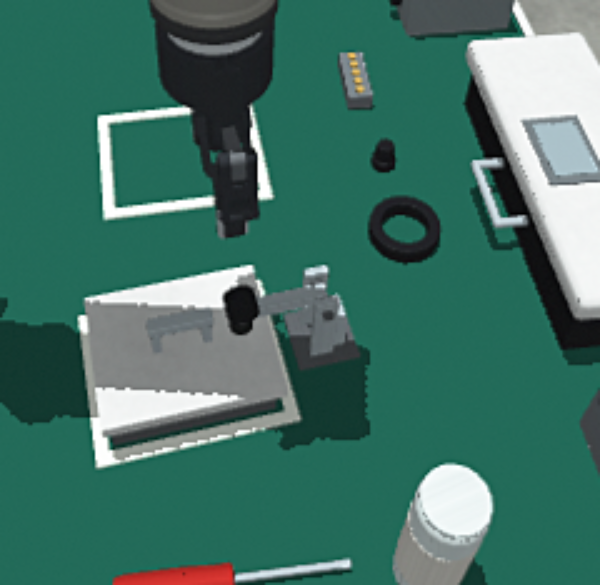

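The arm is down with its pad on the lid (grip top about 103 mm, as expected), and the box is centred and square on the station. Handing in.

```bash
python3 -c "
from bench import r
print(r.hand_in())"
```

```text
the job is handed in; nothing more can be done
None
```

I handed the job in at about 17.6 s of the 72 s. The lid is fully seated (plate level at 54 mm), the closed box is centred on the station to within about 2 mm and square to it, and the clamp arm is down with its pad on the lid; the hand-in call returned no verdict.

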